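# Put the tea tin away and shut the drawer on its catch

## Task

Stand the square tea tin from the counter upright in the empty front compartment of the open drawer, beside the jar, and let go of it while the drawer is still open. Then push the drawer fully home, without slamming it, until it clicks past its catch and stays shut. Leave everything else where it stands.

Things in the scene. Friction and masses are not known exactly. Their poses are not given: they have to be found in the camera images.
- tin: square tea tin of bare metal with a lid, loose on the counter, 46 x 46 mm and 66 mm tall, 0.1 to 0.24 kg; origin at the centre of its underside, z up, x and y square to its sides. The only square-sided vessel.
- board_edge (a point): fixed wooden drawer unit (260 mm deep, 250 wide, 115 high) with a dark board on uprights above: the point is mid-width of the board's lower front edge, 185 mm up, 26 mm in front of the closed drawer's face. x points level into the unit (the way the drawer shuts), y left seen from the front. A tool pointing straight down hits the board before the drawer is shut: lean it back 35 to 40 degrees.
- drawer (a joint): how far the drawer is open, in m: 0 fully home, at most 0.20; starts 0.165 to 0.195 open. Runs along board_edge's x, opening to -x; friction 1 N, damping 4 N s/m, 0.65 to 1.05 kg. A sprung roller catch resists from 18 mm open: push about 8 N until 7 mm open; past that the catch pulls the drawer home and holds it at 0.
- drawer_front (a point): point on the outer face of the drawer's front, mid-width, 45 mm above the counter; moves with the drawer. The front is a flat wooden panel without a handle, 244 mm wide, 14 thick, from 8 to 100 mm above the counter, its top edge scooped to 82 mm over the middle 76 mm. Axes as board_edge.
- free_slot (a point): centre of the floor of the empty front compartment, 18 mm above the counter, in the right half of the drawer seen from the front; moves with the drawer. Axes as board_edge. Inside 106 mm (x) by 99 mm (y); three walls rise 34 mm above the floor, the fourth is the drawer front (inner face 53 mm before this point). Not the wide rear space behind it.
- jar: small round amber glass jar, 44 mm across and 62 mm tall, standing loose in the other front compartment (about 105 mm to the left of free_slot); origin at the centre of its underside
- bowl_l: bowl 90 mm across and 42 mm high, loose on the board above the drawer, left side; origin at the centre of its underside
- bowl_r: bowl like the other, on the right side of the board
- can: round can, 64 mm across, 80 mm tall, loose on the counter near the tin; origin at the centre of its underside
- mug: white mug, 72 mm across, 85 mm tall, with a handle, loose on the counter near the tin; origin at the centre of its underside
- soap: green bottle, 60 mm across, 190 mm tall, loose on the counter at the left; origin at the centre of its underside
- sponge: sponge with a scouring side, 100 x 65 x 30 mm, loose on the counter at the left; origin at the centre of its underside
Things that resemble listed ones, but are neither listed nor needed, are in the scene too. Leave any blue, orange or yellow look-alike of the mug alone.

How it is judged:
By the outcome, as a careful person would: the job done as asked, in the order asked, and still so for the second after the job is handed in, with the robot touching nothing.
It also fails if it takes over 58 s, if anything falls off the work surface, if the arm or the gripper's body presses on something with over 40 N, if the wrist force passes 120 N, or if a joint passes its speed limit or range.

## Robot

A 6-joint arm with a two-finger parallel gripper is mounted at the origin on the work surface. World frame = base frame: x ahead of the robot, y to its left, z up, the work surface at z = 0. Lengths are in m, angles in degrees, forces in N, time in s.
With the tool pointing down it reaches from about 0.25 to 0.725 m from the base axis. Payload 9.7 kg.
Tool frame: the origin (TCP) lies between the finger pads, 19 mm behind the fingertips; this is the grasp point; z points along the fingers, y is the line along which they close (so a half turn about z gives the same grasp; the last joint's range is limited). The gripper opens to 85 mm and grips with 20 to 120 N. Pads are 22 mm wide; open, the fingers measure 114 mm over their backs; the gripper's body (76 mm by 85 mm) begins 54 mm behind the grasp point. The pads swing forward as they close: fully open they stand 13 mm farther back than shut.
Start: joints at [73.568, 4.979, 10.078, 95.1, 0, 90], TCP at [0.156, 0.528, 0.25] pointing down, gripper open.
Joint ranges: [-179.16, 179.16], [-48.56, 103.87], [-65.8, 70.77], [-126.05, 130.52], [-82.76, 87.17], [-180, 180]. Speed limits (degrees/s): [127.2, 127.2, 147.25, 180, 180, 180].

## Interface

Orientations are given as [roll, pitch, yaw] about the fixed x, y, z axes, in that order (R = Rz(yaw) Ry(pitch) Rx(roll)).
In Python, from workcell import bot, camera, camera_model, ticket gives the robot as it stands.
- The arm moves only by the tool send_rows, never from a script. Its argument "targets" is text: rows parted by semicolons, each of 5 numbers parted by spaces: the shift along the tool's x, y, z in mm, then the turn about the tool's z in degrees, then the closure in counts, from 0 (fully open) to 255 (shut). A call has 1 to 20 rows; each row is the pose to reach, as a shift and turn from the pose commanded when the call began, along the tool's axes at that moment; what a row does not reach only later rows make up. A row lasts 1/8 s, in which the tool goes at most 62.5 mm and 10.7 degrees, less where a joint would pass 70% of its speed; a pose out of reach is approached as far as the arm can. A call with a gripper value outside its range is refused whole. The fingers move at their own pace and stop on an object; "newtons" is the grip in N (left out, the last holds). Time passes only in rows, so rows that repeat a pose let the fingers close. It gives the time, the measured TCP pose, the force, the opening and the grip force at its end, in the units of the state.
- bot.get_obs(): the state, without advancing time (a new reading comes with each control period).
- camera(name): name is "scene" or "top" or "wrist"; returns the picture (420x560x3 uint8, blue, green, red); there is no depth.
- camera_model(name): a dict with "K" (3x3 intrinsics, pixels), "pose" (4x4, takes a point from camera to world coordinates); the wrist camera has in their place "T_tool_cam" (4x4, takes a point from camera to tool coordinates, whose origin is the TCP and whose axes are the flange's). Camera axes: x right, y down, z forward; pixel columns grow to the right and rows downward; lengths in m; the calibration is good to about 2 mm. A picture is of the moment at which its call begins: read the wrist's pose just before it. camera_model takes no time and is no camera call.
- ticket.job_done(): hands the job in; it is judged then, once.
The state is a dict: "time": time; "q": joint angles; "qd": joint speeds; "joint_efforts": joint torques, N m; "ee_pos": TCP position; "tcp_rot": TCP orientation; "wrist_force": force on the tool from outside, world axes, zero at the start; "torque": the same for the moment, N m; "opening": finger opening in m; "grasp_force": force on a finger pad.
Only numpy, scipy, OpenCV 4.12 (cv2) and the standard library are available. Lean on these libraries where they do the work, as an engineer would, in place of code of your own. Each camera call takes 0.05 s, during which the arm holds its last target. There are 200 camera calls.

## Working session

There is one attempt and no reset: what is moved stays moved. The work goes in short steps, Python scripts to look and compute and a tool call to move; the robot and the scene stay as the last step left them, time stands still between calls to the robot, and variables do not carry over. Pictures are saved under pics/ and viewed, at most 10 in all, crops included, and the job is handed in when it is done.

Besides the shell and the picture viewer there is one more tool, called after "Request:" as name(argument=value, ...) on one line, values as JSON. send_rows: Moves the arm, as the interface text tells. Its arguments: {"type":"object","properties":{"targets":{"type":"string"},"newtons":{"type":"number"}},"required":["targets"]}

```bash
mkdir -p pics; ls
python3 - <<'E'
from workcell import bot,camera,camera_model
import cv2,numpy as np
np.set_printoptions(precision=4,suppress=True)
for n in("scene","top"):
    cv2.imwrite(f"pics/{n}0.png",camera(n)); m=camera_model(n); print(n,m["K"],m["pose"])
print(camera_model("wrist")); o=bot.get_obs(); print(o)
E
```

```text
pics
scene [[456.3277   0.     278.5744]
 [  0.     456.3277 208.7954]
 [  0.       0.       1.    ]] [[ 0.8139  0.485  -0.32    0.9779]
 [ 0.581  -0.6842  0.4408 -0.5156]
 [-0.0052 -0.5446 -0.8386  1.2   ]
 [ 0.      0.      0.      1.    ]]
top [[520.877    0.     277.3359]
 [  0.     520.877  202.3573]
 [  0.       0.       1.    ]] [[-0.0235 -0.9943  0.1039  0.3981]
 [-0.9997  0.0241  0.005   0.0426]
 [-0.0075 -0.1038 -0.9946  1.7937]
 [ 0.      0.      0.      1.    ]]
{'K': array([[298.3726,   0.    , 283.1208],
       [  0.    , 298.3726, 210.2393],
       [  0.    ,   0.    ,   1.    ]]), 'T_tool_cam': array([[-0.0003, -0.9522, -0.3055,  0.0782],
       [ 1.    , -0.0005,  0.0007,  0.0004],
       [-0.0008, -0.3055,  0.9522, -0.1232],
       [ 0.    ,  0.    ,  0.    ,  1.    ]])}
{'time': 0.1, 'q': array([73.5681,  5.0067, 10.0396, 95.1002,  0.0005, 90.0028]), 'qd': array([ 0.0272, -0.0817,  0.1148,  0.0795, -0.0182,  0.0184]), 'joint_efforts': array([ -0.    , -52.1562,  46.5653,   0.0161,   0.    ,   0.    ]), 'ee_pos': array([0.1555, 0.5274, 0.2494]), 'tcp_rot': array([-179.9327,   -0.0005,  163.5653]), 'wrist_force': array([-0.3077,  0.0418, -0.5876]), 'torque': array([-0.0276,  0.0119,  0.0056]), 'grasp_force': 0.0, 'opening': 0.08534213064861895}
```

View pics/scene0.png

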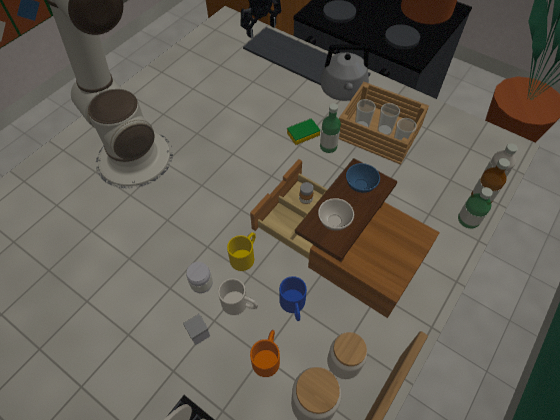

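View pics/top0.png

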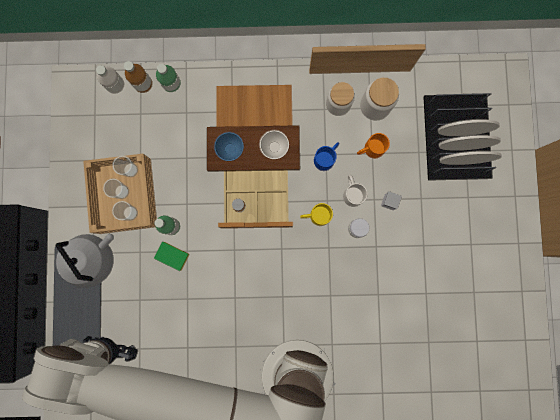

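The tin could be confused with these (top-view pixels): the white round can (358,228), the white mug (355,193), and the yellow (320,214), blue (325,158) and orange (376,146) mugs. The only square grey item is at top (392,200) / scene (196,327), so I choose that one and check it in a close crop along with the drawer.

Run:
```python
import cv2,numpy as np
t=cv2.imread("pics/top0.png");s=cv2.imread("pics/scene0.png")
def c(im,x,y,w,h,k,):
    return cv2.resize(im[y:y+h,x:x+w],None,fx=k,fy=k,interpolation=cv2.INTER_CUBIC)
# top-left: top tin 50x37 x8 ; right: scene tin ; bottom: drawers
a=np.hstack([c(t,370,185,40,28,10),c(s,175,308,40,28,10)])
b=np.hstack([c(t,205,150,100,80,4),c(s,245,155,100,80,4)])
cv2.imwrite("pics/crop1.png",np.vstack([a,b]))
```

```text
(no output)
```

View pics/crop1.png

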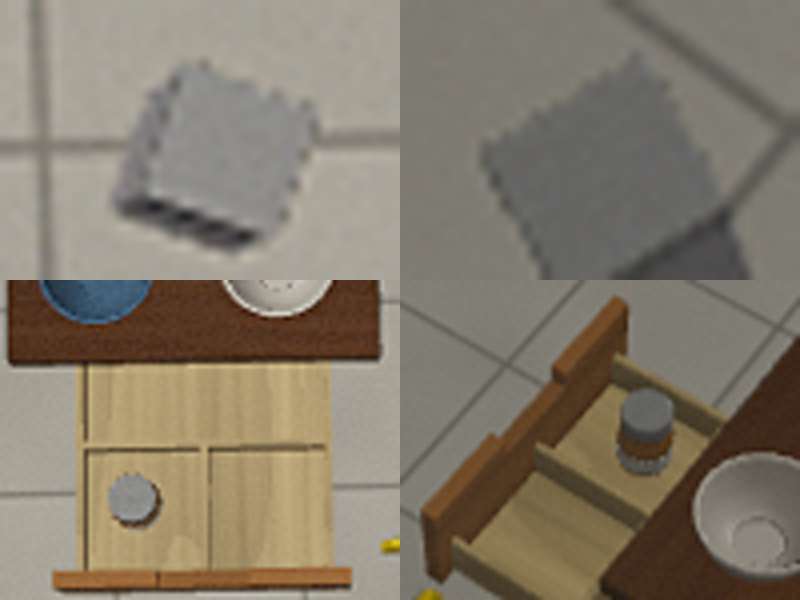

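The crop confirms a square, grey metal tin. Its top face is centred at about (393,199.8) in the top view and (195.3,326.5) in the scene view. The empty compartment is front right, and the jar is front left. Next I triangulate.

```bash
cat > h.py <<'E'
import numpy as np,cv2
from scipy.spatial.transform import Rotation as R
from workcell import bot,camera,camera_model
np.set_printoptions(precision=4,suppress=True)
def mod(n,o=None):
    m=camera_model(n)
    if n!="wrist": return m["K"],m["pose"]
    T=np.eye(4); T[:3,:3]=R.from_euler("xyz",o["tcp_rot"],degrees=True).as_matrix(); T[:3,3]=o["ee_pos"]
    return m["K"],T@m["T_tool_cam"]
def ray(m,p):
    K,T=m; return T[:3,3],T[:3,:3]@np.linalg.solve(K,[p[0],p[1],1])
def atz(m,p,z):
    c,d=ray(m,p); return c+d*(z-c[2])/d[2]
def tri(*mp):
    P=[K@np.linalg.inv(T)[:3] for (K,T),_ in mp]
    x=cv2.triangulatePoints(P[0],P[1],np.float64(mp[0][1]),np.float64(mp[1][1])).ravel(); return x[:3]/x[3]
def proj(m,X):
    K,T=m; p=K@(np.linalg.inv(T)@np.append(X,1))[:3]; return p[:2]/p[2]
E
python3 - <<'E'
from h import *
t,s=mod("top"),mod("scene")
print("tin",tri((t,(393,199.8)),(s,(195.3,326.5))))
C=[atz(t,p,.066) for p in [(389,191.2),(401.8,195.5),(396.5,208.5),(385,204)]]
print(np.array(C),np.mean(C,0))
print("frontR",tri((t,(292.5,224.5)),(s,(251.2,212.5))),atz(t,(292.5,224.5),.1))
print("frontL",tri((t,(218.8,224.5)),(s,(299.5,159.5))),atz(t,(218.8,224.5),.1))
print("board",atz(t,(207,170.5),.185),atz(t,(300,169.25),.185))
for p in [(356,193)]: print("mug",atz(t,p,.085))
print("can",atz(t,(359,227),.08))
E
```

```text
tin [ 0.5787 -0.3332  0.0659]
[[ 0.6071 -0.3221  0.066 ]
 [ 0.5916 -0.364   0.066 ]
 [ 0.5485 -0.3443  0.066 ]
 [ 0.5645 -0.3068  0.066 ]] [ 0.5779 -0.3343  0.066 ]
frontR [0.5021 0.0044 0.1033] [0.5015 0.0035 0.1   ]
frontL [0.5073 0.2432 0.1058] [0.5072 0.2435 0.1   ]
board [0.6718 0.2684 0.185 ] [ 0.6685 -0.0225  0.185 ]
mug [ 0.6014 -0.2091  0.085 ]
can [ 0.4893 -0.2152  0.08  ]
```

The tin is at (0.578,-0.334) with its top at 0.066 and yaw about -20°. The drawer is about 0.19 open, and the slot is near (0.570,0.069). I go above the tin.

Request:
send_rows(targets="-40 -44 0 0 0;-80 -88 0 0 0;-120 -132 0 0 0;-649 -707 0 3.6 0;-649 -707 0 3.6 0;-649 -707 0 3.6 0;-649 -707 0 3.6 0;-649 -707 0 3.6 0;-649 -707 0 3.6 0;-649 -707 0 3.6 0;-649 -707 0 3.6 0;-649 -707 0 3.6 0;-649 -707 0 3.6 0;-649 -707 0 3.6 0;-649 -707 0 3.6 0;-649 -707 0 3.6 0;-649 -707 0 3.6 0;-649 -707 0 3.6 0;-649 -707 0 3.6 0;-649 -707 0 3.6 0")

```text
time: 2.6
ee_pos: [0.578, -0.3333, 0.2508]
tcp_rot: [-180.0, 0.0, 160.0]
wrist_force: [0.5, 0.4, 0.3]
opening: 0.0857
grasp_force: 0.0
```

Run:
```python
from h import *
o=bot.get_obs(); im=camera("wrist"); cv2.imwrite("pics/w1.png",im); m=mod("wrist",o)
print(o["ee_pos"],o["tcp_rot"])
for c in [(-1,-1),(1,-1),(1,1),(-1,1)]:
    a=np.radians(-20);X=np.array([.578,-.334,.066]);X[:2]+=.023*np.array([c[0]*np.cos(a)-c[1]*np.sin(a),c[0]*np.sin(a)+c[1]*np.cos(a)]);print(proj(m,X))
```

```text
[ 0.578  -0.3333  0.2508] [-179.992     0.0497  160.0194]
[259.7974 170.4405]
[260.8077 212.4696]
[303.1402 212.4646]
[304.0532 170.4391]
```

View pics/w1.png

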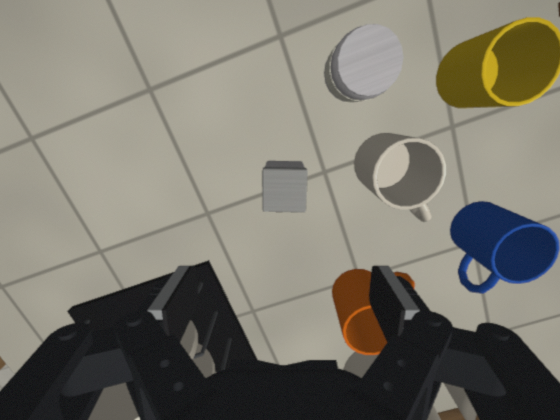

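The tin's top face spans cols 262–307 and rows 168–212. It is square with the fingers, about 2 mm to the +y side, and the mug and rack are clear of the fingers. I descend and grip.

Request:
send_rows(targets="0 2 50 0 0;0 2 100 0 0;0 2 140 0 0;0 2 170 0 0;0 2 190 0 0;0 2 203 0 0;0 2 203 0 0;0 2 203 0 255;0 2 203 0 255;0 2 203 0 255;0 2 203 0 255;0 2 203 0 255;0 2 203 0 255;0 2 203 0 255;0 2 203 0 255", newtons=40)

```text
time: 4.53
ee_pos: [0.5793, -0.3327, 0.0482]
tcp_rot: [-180.0, 0.1, 160.0]
wrist_force: [0.9, -1.2, 5.2]
opening: 0.0455
grasp_force: 41.8
```

Gripped at 45.5 mm. I lift, carry it over the slot and turn it to line up with the drawer.

Request:
send_rows(targets="0 0 -30 0 255;0 0 -80 0 255;0 0 -130 0 255;0 0 -180 0 255;0 0 -202 0 255;20 50 -202 0 255;40 100 -202 -5 255;60 150 -202 -10 255;80 205 -202 -14 255;100 260 -202 -18.6 255;120 310 -202 -18.6 255;138 355 -202 -18.6 255;146 374 -202 -18.6 255;146 374 -202 -18.6 255;146 374 -202 -18.6 255")

```text
time: 6.4
ee_pos: [0.5698, 0.0682, 0.2488]
tcp_rot: [-180.0, -0.0, 178.5]
wrist_force: [0.6, -0.5, -2.4]
opening: 0.0457
grasp_force: 42.0
```

Run:
```python
from h import *
o=bot.get_obs(); im=camera("wrist"); m=mod("wrist",o)
print(o["ee_pos"],o["tcp_rot"],o["opening"])
a=np.radians(-1.36);x=np.array([np.cos(a),np.sin(a),0]);y=np.array([-np.sin(a),np.cos(a),0])
S=np.array([.570,.0694,.018])
def dot(X,c):
    p=proj(m,X); cv2.drawMarker(im,(int(round(p[0])),int(round(p[1]))),c,0,8,1); return p
print("slot",dot(S,(0,0,255)))
for i,j in [(-1,-1),(1,-1),(1,1),(-1,1)]:
    print(i,j,dot(S+i*.053*x+j*.0495*y+[0,0,.034],(255,0,255)))
cv2.imwrite("pics/w2.png",im)
```

```text
[0.5698 0.0682 0.2488] [-179.9786   -0.0166  178.5331] 0.0457302023522971
slot [283.6078 182.4658]
-1 -1 [236.331 139.984]
1 -1 [240.9186 233.9038]
1 1 [326.5712 233.7172]
-1 1 [330.8584 139.7742]
```

View pics/w2.png

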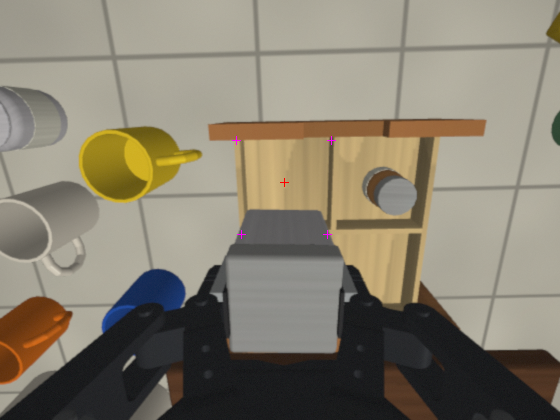

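The predicted slot corners (magenta) fall on the divider, side wall and front panel to within a few mm, so the tin is centred over the slot. I lower it.

Request:
send_rows(targets="0 1 50 0 255;0 1 100 0 255;0 1 140 0 255;0 1 160 0 255;0 1 170 0 255;0 1 175 0 255;0 1 178 0 255;0 1 180 0 255;0 1 181 0 255;0 1 181 0 255")

```text
time: 7.7
ee_pos: [0.5698, 0.0701, 0.0682]
tcp_rot: [180.0, 0.0, 178.6]
wrist_force: [0.6, 0.3, -2.3]
opening: 0.0455
grasp_force: 41.8
```

Request:
send_rows(targets="0 0 1 0 255;0 0 2 0 255;0 0 2.5 0 255;0 0 2.5 0 255")

```text
time: 8.2
ee_pos: [0.5701, 0.0701, 0.0661]
tcp_rot: [180.0, 0.1, 178.6]
wrist_force: [-0.8, -0.8, 4.4]
opening: 0.0458
grasp_force: 42.4
```

It has touched the floor. I open part-way, which keeps clear of the walls, and rise.

Request:
send_rows(targets="0 0 2 0 85;0 0 2 0 85;0 0 2 0 85;0 0 -2 0 85;0 0 -10 0 85;0 0 -30 0 85;0 0 -60 0 85;0 0 -100 0 85;0 0 -140 0 85;0 0 -180 0 85;0 0 -180 0 85")

```text
time: 9.57
ee_pos: [0.5708, 0.0702, 0.2497]
tcp_rot: [179.9, 0.4, 178.6]
wrist_force: [0.1, 0.0, -0.5]
opening: 0.057
grasp_force: 0.0
```

Request:
send_rows(targets="60 20 0 0 85;120 40 0 0 85;150 50 0 0 85;150 50 -60 0 85;150 50 -120 0 85;150 50 -180 0 85;150 50 -240 0 85;150 50 -300 0 85;150 50 -360 0 85;150 50 -420 0 85;150 50 -480 0 85;150 50 -540 0 85;150 50 -600 0 85;150 50 -660 0 85;150 50 -720 0 85;150 50 -780 0 85")

```text
time: 11.58
ee_pos: [0.5228, 0.1537, 0.5382]
tcp_rot: [178.1, 6.0, 178.5]
wrist_force: [-0.1, -0.5, -0.5]
opening: 0.0567
grasp_force: 0.0
```

Run:
```python
from h import *
o=bot.get_obs(); print(o["q"],o["ee_pos"],o["tcp_rot"])
cv2.imwrite("pics/top2.png",cv2.resize(camera("top")[130:250,190:350],None,fx=5,fy=5,interpolation=2))
```

```text
[ 16.3874  23.9853  70.721  130.4617   0.0007  17.822 ] [0.5228 0.1537 0.5382] [178.0721   5.9716 178.4649]
```

View pics/top2.png

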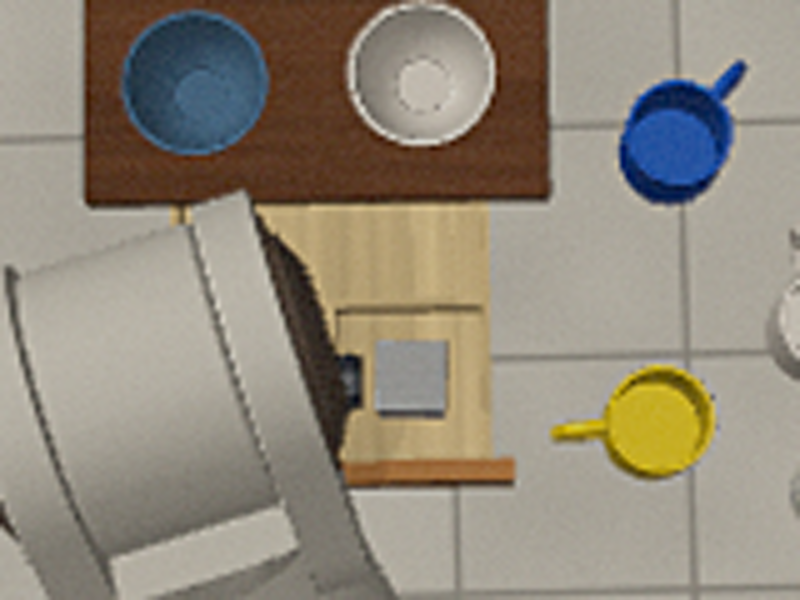

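The tin stands upright in the right front compartment, clear of its walls (crop px 375–447, 340–415). The out-of-reach command leaned the tool 6° in the useful direction, so I check whether that lean persists.

Request:
send_rows(targets="0 0 60 0 85;0 0 120 0 85;0 0 180 0 85;0 0 180 0 85")

```text
time: 12.12
ee_pos: [0.5413, 0.1592, 0.3572]
tcp_rot: [178.1, 6.0, 178.5]
wrist_force: [1.0, 0.1, 0.3]
opening: 0.0567
grasp_force: 0.0
```

Run:
```python
from h import *
o=bot.get_obs(); print(o["q"],o["ee_pos"],o["tcp_rot"])
print(R.from_euler("xyz",o["tcp_rot"],degrees=True).as_matrix())
```

```text
[ 16.387    4.6414  21.685  100.7749   0.0004  17.8176] [0.5413 0.1592 0.3572] [178.0745   5.9669 178.4691]
[[-0.9942  0.0232  0.1048]
 [ 0.0266  0.9992  0.0308]
 [-0.104   0.0334 -0.994 ]]
```

The lean persists after the excursion, so repeated excursions should accumulate it. I close the fingers, move to azimuth ≈ 0 and push up against the limit again.

Request:
send_rows(targets="0 -50 -60 0 255;0 -100 -120 0 255;0 -150 -180 0 255;0 -150 -240 0 255;0 -150 -300 0 255;0 -150 -360 0 255;0 -150 -420 0 255;0 -150 -480 0 255")

```text
time: 13.12
ee_pos: [0.5097, 0.006, 0.5846]
tcp_rot: [177.9, 11.2, 178.3]
wrist_force: [-0.4, -0.5, -0.0]
opening: -0.0003
grasp_force: 0.0
```

Request:
send_rows(targets="0 0 -60 0 255;0 0 -120 0 255;0 0 -180 0 255;0 0 -240 0 255")

```text
time: 13.62
ee_pos: [0.4757, 0.0046, 0.6226]
tcp_rot: [177.8, 15.7, 178.1]
wrist_force: [1.3, -0.3, -0.1]
opening: 0.0001
grasp_force: 0.0
```

Run:
```python
from h import *
o=bot.get_obs(); print(o["q"],o["ee_pos"],o["tcp_rot"])
print(R.from_euler("xyz",o["tcp_rot"],degrees=True).as_matrix())
```

```text
[ -0.4704  14.5598  70.7421 130.4522   1.8247   1.3557] [0.4757 0.0046 0.6226] [177.7943  15.6824 178.1222]
[[-0.9623  0.0223  0.2712]
 [ 0.0315  0.9991  0.0296]
 [-0.2703  0.0371 -0.9621]]
```

Request:
send_rows(targets="0 0 -60 0 255;0 0 -120 0 255;0 0 -180 0 255;0 0 -240 0 255")

```text
time: 14.12
ee_pos: [0.4376, 0.0037, 0.6587]
tcp_rot: [177.6, 20.2, 177.9]
wrist_force: [0.5, -0.2, 1.1]
opening: 0.0
grasp_force: 0.0
```

Request:
send_rows(targets="0 0 -60 0 255;0 0 -120 0 255;0 0 -180 0 255;0 0 -240 0 255")

```text
time: 14.62
ee_pos: [0.3963, 0.0038, 0.692]
tcp_rot: [177.5, 24.8, 177.7]
wrist_force: [0.6, -0.2, -1.1]
opening: -0.0001
grasp_force: 0.0
```

Request:
send_rows(targets="0 0 -60 0 255;0 0 -120 0 255;0 0 -180 0 255;0 0 -240 0 255")

```text
time: 15.12
ee_pos: [0.3525, 0.0048, 0.7219]
tcp_rot: [177.3, 29.3, 177.5]
wrist_force: [-0.2, 0.5, -0.5]
opening: 0.0001
grasp_force: 0.0
```

Request:
send_rows(targets="0 0 -60 0 255;0 0 -120 0 255;0 0 -180 0 255;0 0 -240 0 255")

```text
time: 15.62
ee_pos: [0.3063, 0.0068, 0.7483]
tcp_rot: [177.0, 33.9, 177.2]
wrist_force: [0.8, -0.4, 0.1]
opening: -0.0004
grasp_force: 0.0
```

Request:
send_rows(targets="0 0 -60 0 255;0 0 -120 0 255;0 0 -180 0 255;0 0 -240 0 255")

```text
time: 16.12
ee_pos: [0.2536, -0.0033, 0.7764]
tcp_rot: [175.5, 40.0, 177.2]
wrist_force: [0.5, 0.4, 0.4]
opening: -0.0
grasp_force: 0.0
```

Run:
```python
from h import *
o=bot.get_obs(); print(o["q"],o["ee_pos"],o["tcp_rot"])
M=R.from_euler("xyz",o["tcp_rot"],degrees=True).as_matrix()
print(M)
for P in [(.42,.06,.3),(.42,.06,.08),(.45,.06,.08)]: print(P, 1000*M.T@(np.array(P)-o["ee_pos"]))
```

```text
[-10.9308  -8.9681  70.6368 130.4289   9.6904  -6.2854] [ 0.2536 -0.0033  0.7764] [175.47    39.9555 177.1626]
[[-0.7656 -0.0013  0.6433]
 [ 0.0379  0.9982  0.0472]
 [-0.6422  0.0605 -0.7641]]
(0.42, 0.06, 0.3) [180.9239  34.1403 474.1042]
(0.42, 0.06, 0.08) [322.2063  20.8211 642.217 ]
(0.45, 0.06, 0.08) [299.2381  20.7817 661.5163]
```

The lean is now 40°, as recommended. I descend to a point in front of the drawer.

Request:
send_rows(targets="20 8 46 0 255;40 15 93 0 255;60 22 139 0 255;80 30 185 0 255;99 37 231 0 255;119 44 278 0 255;139 52 324 0 255;158 59 370 0 255;198 74 463 0 255;198 74 463 0 255;230 71 510 0 255;260 68 555 0 255;300 64 610 0 255;337 60 659 0 255;337 60 659 0 255;337 60 659 0 255")

```text
time: 18.12
ee_pos: [0.4418, 0.1063, 0.0579]
tcp_rot: [176.1, 39.0, 176.8]
wrist_force: [-0.3, 0.2, 1.2]
opening: 0.0002
grasp_force: 0.0
```

Run:
```python
from h import *
o=bot.get_obs(); print(o["q"],o["ee_pos"],o["tcp_rot"],o["wrist_force"])
M=R.from_euler("xyz",o["tcp_rot"],degrees=True).as_matrix()
d=np.array([np.cos(np.radians(1.36)),-np.sin(np.radians(1.36)),0]); print(1000*M.T@d*.1, 1000*M.T@[0,0,.01])
cv2.imwrite("pics/s3.png",cv2.resize(camera("scene")[120:280,200:400],None,fx=4,fy=3.7))
```

```text
[ 19.5876 -48.4709 -59.1062  41.4248 -10.3664  17.8081] [0.4418 0.1063 0.0579] [176.0975  38.9599 176.8267] [-0.2694  0.2486  1.2167]
[-77.7197  -1.1202  62.9158] [-6.2878  0.5292 -7.7578]
```

View pics/s3.png

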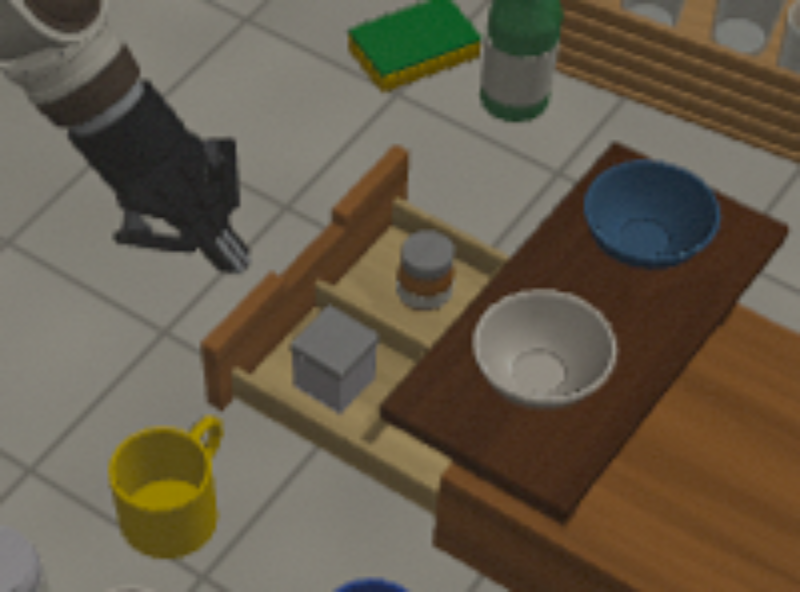

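The closed fingertips stand in front of the panel, leaning back, with the tin and jar both upright in the drawer. I start a gentle push.

Request:
send_rows(targets="-7.8 -0.1 6.3 0 255;-15.5 -0.2 12.6 0 255;-23.3 -0.3 18.9 0 255;-27.2 -0.4 22 0 255;-31.1 -0.4 25.2 0 255;-35.7 -0.5 28.9 0 255;-40.4 -0.6 32.7 0 255;-45.1 -0.6 36.5 0 255;-50.5 -0.7 40.9 0 255;-56 -0.8 45.3 0 255;-61.4 -0.9 49.7 0 255;-66.8 -1 54.1 0 255;-72.3 -1 58.5 0 255;-77.7 -1.1 62.9 0 255;-83.1 -1.2 67.3 0 255;-88.6 -1.3 71.7 0 255;-94 -1.4 76.1 0 255;-99.5 -1.4 80.5 0 255;-105 -1.5 84.9 0 255;-110.4 -1.6 89.3 0 255")

```text
time: 20.68
ee_pos: [0.5843, 0.1031, 0.058]
tcp_rot: [176.1, 39.0, 176.8]
wrist_force: [-2.2, 2.2, 0.1]
opening: 0.0003
grasp_force: 0.6
```

Run:
```python
from h import *
o=bot.get_obs(); print(o["q"],o["ee_pos"],o["tcp_rot"],o["wrist_force"])
M=R.from_euler("xyz",o["tcp_rot"],degrees=True).as_matrix()
d=np.array([np.cos(np.radians(1.36)),-np.sin(np.radians(1.36)),0]); print(1000*M.T@d*.1)
```

```text
[ 12.7453 -21.4477 -44.9865  27.6864  -6.1068  12.3799] [0.5843 0.1031 0.058 ] [176.0698  39.0117 176.8219] [-2.2366  2.1779  0.127 ]
[-77.6626  -1.1471  62.9857]
```

Request:
send_rows(targets="-5.4 -0.1 4.4 0 255;-10.9 -0.2 8.8 0 255;-16.3 -0.2 13.2 0 255;-21.7 -0.3 17.6 0 255;-27.2 -0.4 22 0 255;-32.6 -0.5 26.5 0 255;-38.1 -0.6 30.9 0 255;-43.5 -0.6 35.3 0 255;-46.6 -0.7 37.8 0 255;-49.7 -0.7 40.3 0 255;-52.8 -0.8 42.8 0 255;-55.9 -0.8 45.4 0 255;-58.2 -0.9 47.2 0 255;-60.6 -0.9 49.1 0 255;-62.9 -0.9 51 0 255;-65.2 -1 52.9 0 255;-66.8 -1 54.2 0 255")

```text
time: 22.8
ee_pos: [0.6701, 0.1009, 0.058]
tcp_rot: [176.1, 39.0, 176.8]
wrist_force: [0.1, -0.5, -0.9]
opening: 0.0002
grasp_force: 0.0
```

The force dropped to zero, so the catch has probably pulled the drawer home. I check with the top camera and the scene camera.

Run:
```python
from h import *
a=camera("scene")[120:280,220:400]; b=camera("top")[90:250,190:310]
cv2.imwrite("pics/s4.png",np.hstack([cv2.resize(a,None,fx=2.6,fy=3.5),cv2.resize(b,None,fx=2.6,fy=3.5)]))
a=np.radians(-1.36)
for f in (0,.01):
  for y in(-.122,.122):
    X=np.array([.696-f,.119,.1])+y*np.array([-np.sin(a),np.cos(a),0]); print(f,y,proj(mod("scene"),X),proj(mod("top"),X))
```

```text
0 -0.122 [304.9983 249.3879] [292.9312 166.3319]
0 0.122 [352.5965 190.5392] [218.8843 166.4081]
0.01 -0.122 [301.942  247.5026] [293.0119 169.3319]
0.01 0.122 [349.6667 188.9413] [218.9201 169.405 ]
```

View pics/s4.png

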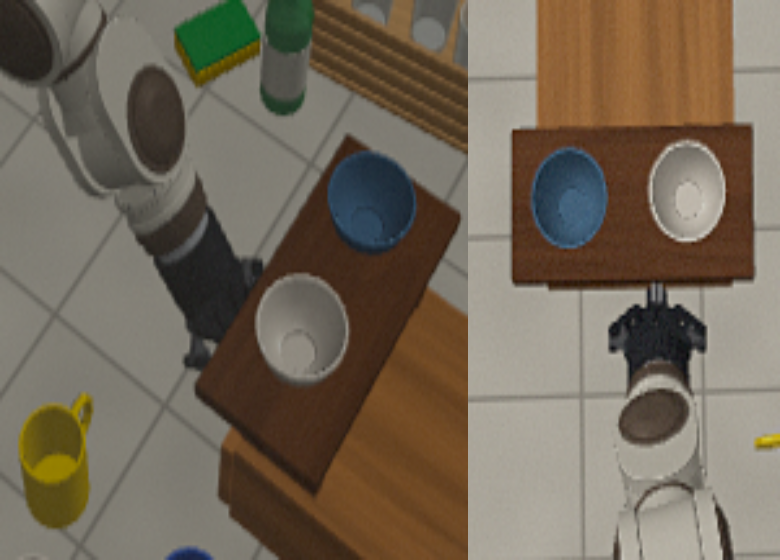

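The drawer front is almost fully under the board edge, and only a thin strip shows in the top view near row 171. I push on softly a few mm to feel for the stop.

Request:
send_rows(targets="-1.6 0 1.3 0 255;-3.1 -0.1 2.5 0 255;-3.1 -0.1 2.5 0 255")

```text
time: 23.28
ee_pos: [0.6739, 0.1008, 0.0579]
tcp_rot: [176.1, 39.0, 176.8]
wrist_force: [-0.4, 0.5, -0.5]
opening: -0.0002
grasp_force: 0.0
```

Request:
send_rows(targets="-1.6 0 1.3 0 255;-2.3 0 1.9 0 255;-2.3 0 1.9 0 255")

```text
time: 23.65
ee_pos: [0.6748, 0.1009, 0.0575]
tcp_rot: [176.1, 38.8, 176.9]
wrist_force: [-36.8, -3.1, 21.3]
opening: -0.0002
grasp_force: 18.6
```

That is the hard stop at home, after a free gap in which the catch had already pulled the drawer in. I back away and rise.

Request:
send_rows(targets="4 0 -3 0 255;8 0 -6 0 255;25 0 -20 0 255;60 0 -48 0 255;100 0 -80 0 255;120 0 -110 0 255;120 0 -150 0 255;120 0 -190 0 255;120 0 -190 0 255")

```text
time: 24.78
ee_pos: [0.4642, 0.1001, 0.1336]
tcp_rot: [175.9, 39.4, 176.8]
wrist_force: [0.1, 0.3, -0.1]
opening: 0.0001
grasp_force: 0.0
```

Run:
```python
from h import *
o=bot.get_obs(); print(o["time"],o["ee_pos"],o["wrist_force"])
a=camera("scene")[120:300,160:400]; b=camera("top")[90:250,190:390]
cv2.imwrite("pics/s5.png",np.hstack([cv2.resize(a,(400,500)),cv2.resize(b,(400,500))]))
for z in (.01,.1): print(proj(mod("top"),np.array([.696,.0,z])))
```

```text
24.775 [0.4642 0.1001 0.1336] [ 0.091   0.3496 -0.1454]
[291.4749 170.0107]
[292.0073 165.4859]
```

View pics/s5.png

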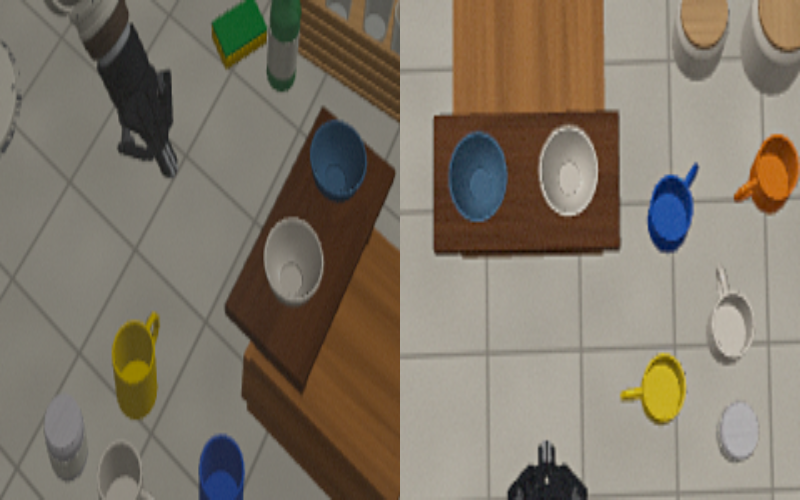

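The drawer stays shut with the arm clear: the panel's bottom edge is where the closed position predicts (row ≈170). The bowls, mugs and can are where they were, so I hand in.

```bash
python3 -c "
from workcell import ticket
print(ticket.job_done())"
```

```text
the job is handed in; nothing more can be done
None
```

The tin was stood upright in the free front compartment and released while the drawer was open; the drawer was then pushed gently to its stop, stayed shut with the arm clear, and the job was handed in at about 25 s.

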